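# Zero a click-dial micro-adjuster and back it off six clicks

### The job

Set the micro-adjuster on the bench for the next cut: turn its round dial clockwise until it comes up firmly against its stop, then back it off by exactly six clicks and leave it in that notch. Then swing the lock lever all the way over to hold the setting. Leave the things lying around it where they are.

Things in the scene. Friction and masses are not known exactly. Their poses are not given: they have to be found in the camera images.
- adjuster: Micro-adjuster bolted to the bench: grey plate 84 x 215 x 12 mm (42 mm either way in x, from +50 to -165 mm in y), round grey barrel 72 mm across (82 at its foot), top 50 mm above the bench, carrying a dial; lock lever on the -y side; spindle with 22 mm foot sticking out to y = +65 mm. Origin on the dial's axis at bench height, z up.
- dial: A knurled aluminium cylinder on the barrel, 44 mm across (48 mm flange below 57 mm), side free to grip from 57 to 85 mm above the bench, top at 87. Origin on its vertical axis at bench height; x axis along its pointer rib. Travels about 13 clicks between two hard stops; each stop is 2 to 3 degrees past the last notch. It starts in a notch 3 to 8 clicks from the clockwise (from above) stop.
- dial_mark (a point): Turns with the dial: on its top, 18 mm from the axis, 90 mm above the bench, near the end of a raised pointer rib running from axis to rim; x axis outward along the rib. The dial clicks every 20 degrees (18 notches a turn); about 0.13 N m takes it over a click, at a stop it resists any torque; let go between two notches it snaps into the nearer one and stays.
- stop_ring: The stop ring inside the barrel, under the dial, out of sight and out of reach; it carries both stops and the click spring. Origin on the dial's axis at bench height. It is set to a different angle each time, nothing outside shows where, so the stop is found by turning the dial until it will turn no further.
- lever (a joint): Lock lever, rad: 0 open (arm along -x of the adjuster), 1.4 locked (arm nearly along -y); open to locked is counter-clockwise from above. Stiff hinge (0.06 N m), stays where left; starts at 0 to 0.25. Steel arm 55 mm long, 14 wide, 32 to 40 mm above the bench, with an upright black post at its end.
- lever_post (a point): On the axis of the lever's upright black post (14 mm diameter, from the arm up to 66 mm above the bench, then an 18 mm ball whose top is 78 mm above the bench); this point is 55 mm above the bench and turns with the lever; the post is 55 mm from the lever's pivot.
- lever_pivot (a point): Point on the lever's vertical hinge axis, 55 mm above the bench, 85 mm from the dial's axis on the -y side of the adjuster.
- pencil_b: Flat red carpenter pencil, 14 x 162 x 9 mm, lying just behind the adjuster; a bystander.
- driver_amber: Screwdriver with an amber handle, 29 x 198 x 28 mm, lying just in front of the adjuster; a bystander.
- jar_screws_a: Glass jar of screws with a brown lid, 92 mm tall, at the right edge of the bench; a bystander.
- jar_screws_b: Glass jar of screws with a pale lid, 91 mm tall, at the right edge of the bench; a bystander.
- sanding_block: Cork sanding block wrapped in red paper, 66 x 110 x 32 mm, at the right edge of the bench; a bystander.

How it is judged:
On the way, in this order (a step that is already met when the one before it is completed fails the run):
1. the dial is turned clockwise and pressed firmly against its stop (contact force of dial and stop ring above 12 N; the click spring alone gives 6 N; some 0.17 N m against the stop does it) (x of dial_mark in the frame of stop_ring below -0.0077 m and y of dial_mark in the frame of stop_ring below 0 m and contact force between dial and stop_ring above 12 N), for 0.1 s.
2. the dial is six clicks back from the stop (within 7 degrees) (x of dial_mark in the frame of stop_ring above 0 m and y of dial_mark in the frame of stop_ring between -0.0022 and 0.0022 m), for 0.2 s.
3. the lock lever is swung over to its end (value of joint lever above 1.25 rad), for 0.2 s.
At the end, for the whole second after the job is handed in: The dial rests in the sixth notch back from its clockwise stop (within 7 degrees), and the lock lever is over at its end (1.25 rad or more of 1.4) (all of step 2 and value of joint lever above 1.25 rad); the robot touches nothing.
It fails at once if a bystander is shifted by more than 25 mm (distance of any of pencil_b, driver_amber, jar_screws_a, jar_screws_b, sanding_block from where it was at the start of the episode above 0.025 m).
It also fails if it takes over 72 s, if anything falls off the work surface, if the arm or the gripper's body presses on something with over 40 N, if the wrist force passes 120 N, or if a joint passes its speed limit or range.

### The arm

A 6-joint arm with a two-finger parallel gripper is mounted at the origin on the work surface; the furniture and walls round the work are solid. World frame = base frame: x ahead of the robot, y to its left, z up, the work surface at z = 0. Lengths are in m, angles in rad, forces in N, time in s.
With the tool pointing down it reaches from about 0.35 to 0.775 m from the base axis. Payload 7.3 kg.
Tool frame: the origin (TCP) lies at the centre of the arm's flange, where the gripper is bolted on; the fingertips stand 178 mm ahead of it and the grasp point (between the pads) lies 159 mm ahead of it; z points along the fingers, y is the line along which they close (so a half turn about z gives the same grasp; the last joint's range is limited). The gripper opens to 92 mm and grips with 3 to 60 N. Pads are 19 mm wide; open, the fingers measure 130 mm over their backs; the gripper's body (75 mm by 190 mm) begins 47 mm behind the grasp point.
Start: joints at [-1.322, 0.342, 1.524, -0, 1.275, -0.146], TCP at [0.202, -0.485, 0.405] pointing down, gripper open.
Joint ranges: [-2.53, 2.53], [-0.77, 2.02], [0.04, 2.7], [-1, 4.14], [0.28, 2.66], [-3.11, 3.11]. Speed limits (rad/s): [2.57, 2.57, 3.14, 3.14, 3.14, 3.14].

### API

Orientations are given as [roll, pitch, yaw] about the fixed x, y, z axes, in that order (R = Rz(yaw) Ry(pitch) Rx(roll)).
In Python, from cell import telemetry, vision, ticket gives the robot as it stands.
- The arm moves only by the shell command python3 -m crank 'ROWS' [FORCE]. ROWS is JSON, a list of rows, each a list of 5 numbers: the gripper command: -1 is shut, 1 is fully open, values between are in proportion, then the shift along the tool's x, y, z in mm, then the turn about the tool's z in rad. In form: [[fingers, dx, dy, dz, roll], ...]. A call has 1 to 12 rows; each row is the pose to reach, as a shift and turn from the pose commanded when the call began, along the tool's axes at that moment; what a row does not reach only later rows make up. A row lasts 1/12 s, in which the tool goes at most 41.7 mm and 7.16 degrees, less where a joint would pass 70% of its speed; a pose out of reach is approached as far as the arm can. A call with a gripper value outside its range is refused whole. The fingers move at their own pace and stop on an object; FORCE is the grip in N (left out, the last holds). Time passes only in rows, so rows that repeat a pose let the fingers close. It gives the time, the measured TCP pose, the force, the opening and the grip force at its end, in the units of the state.
- telemetry.observe(): the state, without advancing time (a new reading comes with each control period).
- vision.read_camera(name): name is "scene" or "top"; returns (picture, depth): 480x640x3 uint8, red, green, blue; 480x640 float32, m along the optical axis (not along the pixel's ray), 0 where there is no reading.
- vision.get_calibration(name): a dict with "camera_matrix" (3x3 intrinsics, pixels), "rvec" (rotation vector, rad) and "tvec" (3), from world to camera coordinates, as OpenCV has them. Camera axes: x right, y down, z forward; pixel columns grow to the right and rows downward; lengths in m; the calibration is good to about 2 mm. A picture is of the moment at which its call begins. get_calibration takes no time and is no camera call.
- ticket.hand_in(): hands the job in; it is judged then, once.
The state is a dict: "time": time; "qpos": joint angles; "qvel": joint speeds; "joint_efforts": joint torques, N m; "tool_pos": TCP position; "tool_rot": TCP orientation; "contact_force": force on the tool from outside, world axes, zero at the start; "torque": the same for the moment, N m; "opening": finger opening in m; "grip_force": force on a finger pad.
Only numpy, scipy, OpenCV 4.12 (cv2) and the standard library are available. Lean on these libraries where they do the work, as an engineer would, in place of code of your own. Each camera call takes 0.05 s, during which the arm holds its last target. There are 200 camera calls.

## Working session

There is one attempt and no reset: what is moved stays moved. The work goes in short steps, Python scripts to look and compute and a shell command to move; the robot and the scene stay as the last step left them, time stands still between calls to the robot, and variables do not carry over. Pictures are saved under pics/ and viewed, at most 10 in all, crops included, and the job is handed in when it is done.

```bash
mkdir -p pics; ls; cat > h.py <<'E'
import numpy as np, cv2
from cell import telemetry, vision, ticket
def cam(n):
    p,d=vision.read_camera(n); c=vision.get_calibration(n)
    K=np.array(c["camera_matrix"]);R=cv2.Rodrigues(np.array(c["rvec"],float))[0];t=np.array(c["tvec"],float).ravel()
    return p,d,K,R,t
def ray(u,v,z,K,R,t):
    r=R.T@np.linalg.inv(K)@np.array([u,v,1.]);o=-R.T@t
    return o+r*(z-o[2])/r[2]
def proj(P,K,R,t):
    q=K@(R@np.array(P,float)+t);return q[:2]/q[2]
def cloud(d,K,R,t):
    v,u=np.indices(d.shape);P=np.stack([(u-K[0,2])/K[0,0]*d,(v-K[1,2])/K[1,1]*d,d],-1)
    return (P-t)@R
E
python3 - <<'E'
from h import *
for n in("scene","top"):
    p,d,K,R,t=cam(n);cv2.imwrite(f"pics/{n}0.png",p[...,::-1]);np.savez(f"{n}0.npz",p=p,d=d)
    print(n,-R.T@t,K[0,0]);
s=telemetry.observe();print(s)
E
```

```text
pics
scene [-0.0698462   0.52911551  0.58258283] 588.9962622596303
top [ 0.38727202 -0.09489371  0.96370773] 471.05389978139226
{'time': 0.1, 'qpos': array([-1.32202400e+00,  3.42668894e-01,  1.52488944e+00, -1.42077582e-05,
        1.27537831e+00, -1.45973402e-01]), 'qvel': array([ 8.10765527e-05, -2.16090566e-03, -5.16990394e-03,  2.02415919e-04,
        5.88678208e-04, -1.56248875e-03]), 'joint_efforts': array([ 1.77230333e-03, -4.32004344e+01, -2.44693458e+01,  7.19386968e-02,
        5.25572710e-02, -5.36106165e-05]), 'tool_pos': array([ 0.20190657, -0.48450835,  0.40411725]), 'tool_rot': array([-3.14026098e+00, -1.82049334e-04,  3.94749756e-01]), 'contact_force': array([ 0.5550582 , -0.37161173, -0.16700949]), 'torque': array([ 0.00948511, -0.03344262,  0.01982867]), 'grip_force': 0.0, 'opening': 0.09173401641566449}
```

View pics/top0.png

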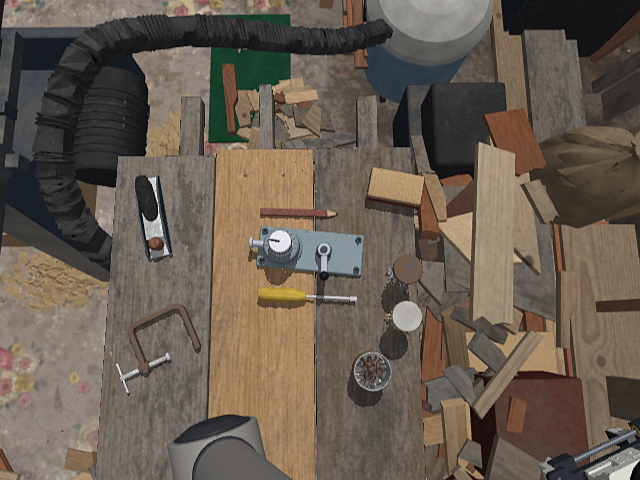

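View pics/scene0.png

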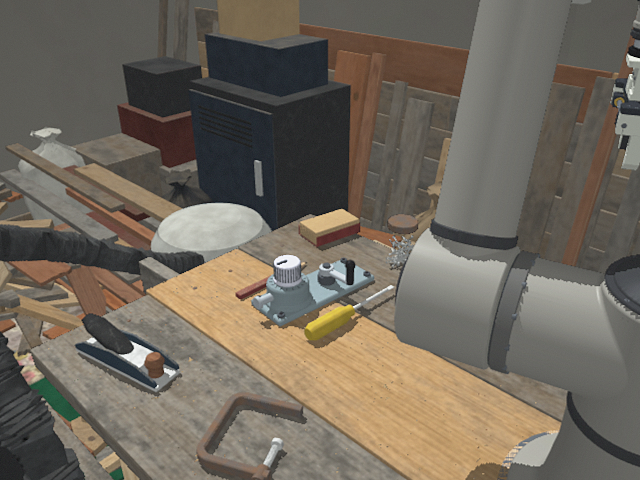

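Top view: dial at about (280,242), pointer rib pointing left; lever pivot (323,249) with black post at (324,275) (open, toward robot); pencil above, screwdriver below. Scene view: dial at (288,268), post at (350,270).

```bash
python3 - <<'E'
from h import *
z=np.load("top0.npz");p,d=z['p'],z['d'];c=vision.get_calibration("top")
K=np.array(c["camera_matrix"]);R=cv2.Rodrigues(np.array(c["rvec"],float))[0];t=np.array(c["tvec"],float).ravel()
P=cloud(d,K,R,t)
sub=np.zeros(d.shape,bool);sub[225:285,245:370]=1
m=sub&(P[...,2]>.079)&(P[...,2]<.1)
v,u=np.nonzero(m);print("dial",len(u),u.mean(),v.mean(),P[m].mean(0))
(cx,cy),r=cv2.minEnclosingCircle(np.stack([u,v],1).astype(np.float32));print(cx,cy,r,ray(cx,cy,.087,K,R,t))
g=p.max(2)
bl=sub&(g<60)&(P[...,2]>.045);v,u=np.nonzero(bl);print("black",len(u),np.median(u),np.median(v),ray(u.mean(),v.mean(),.072,K,R,t),P[bl].mean(0))
print("pivot?",ray(323.5,249,.05,K,R,t))
for q in [(261,267),(361,275),(363,237)]: print(q,ray(*q,.012,K,R,t))
for nm,q in dict(pencilL=(262,212),pencilR=(337,213),drvL=(258,292),drvmid=(300,290),drvend=(355,300)).items(): print(nm,ray(*q,.01,K,R,t)[:2])
hand=cv2.resize(p[195:315,240:370],None,fx=6,fy=6,interpolation=cv2.INTER_CUBIC)[:600,:780]
hand=cv2.resize(p[215:310,240:370],None,fx=6,fy=6,interpolation=cv2.INTER_CUBIC)
cv2.imwrite("pics/c1.png",hand[...,::-1])
E
```

```text
dial 436 279.70183486238534 242.0137614678899 [ 0.53958522 -0.02793762  0.08607138]
297.5 254.5 33.71211624145508 [ 0.51533659 -0.06160887  0.087     ]
black 97 322.0 274.0 [ 0.49386416 -0.08495237  0.072     ] [ 0.49196513 -0.08448373  0.09308976]
pivot? [ 0.53127322 -0.11124646  0.05      ]
(261, 267) [0.50120192 0.0153479  0.012     ]
(361, 275) [ 0.48342637 -0.18731656  0.012     ]
(363, 237) [ 0.56162219 -0.19333943  0.012     ]
pencilL [0.61632973 0.0150532 ]
pencilR [ 0.61308102 -0.14078875]
drvL [0.4508364  0.02094045]
drvmid [ 0.45422216 -0.06370293]
drvend [ 0.43337073 -0.17421782]
```

View pics/c1.png

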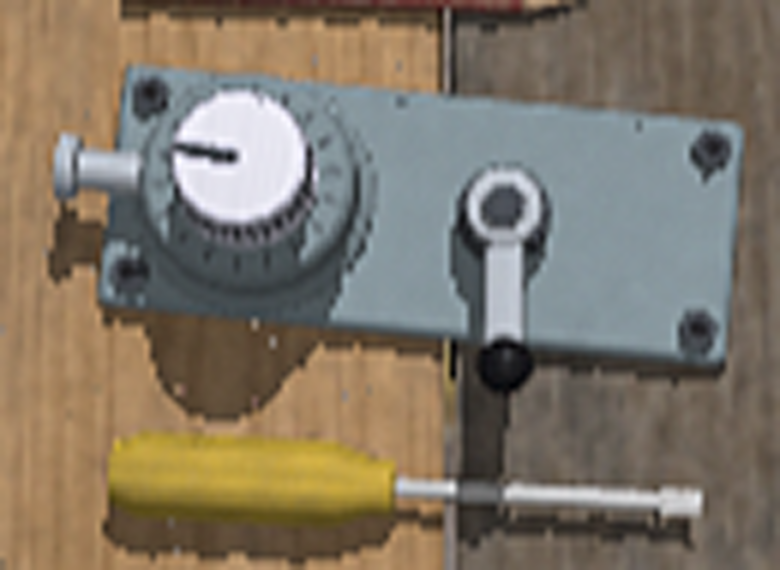

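Crop: white dial top centred at crop (243,157), dark pointer toward (175,150); lever hub (505,207), black ball (505,362).

```bash
cat >> h.py <<'E'
def totool(target):
    s=telemetry.observe();from scipy.spatial.transform import Rotation as Ro
    A=Ro.from_euler('xyz',s['tool_rot']).as_matrix()
    return A.T@(np.array(target)-s['tool_pos'])*1000
E
python3 - <<'E'
from h import *
c=vision.get_calibration("top")
K=np.array(c["camera_matrix"]);R=cv2.Rodrigues(np.array(c["rvec"],float))[0];t=np.array(c["tvec"],float).ravel()
f=lambda x,y,z:ray(240+x/6-.42,215+y/6-.42,z,K,R,t)
print("dial",f(243,157,.087),"rib",f(175,150,.09),"pivot",f(505,207,.045),"ball",f(505,362,.069))
z=np.load("top0.npz");p=z['p'];m=np.zeros(p.shape[:2],np.uint8);m[220:262,262:300]=1
m&=(p.min(2)>200).astype(np.uint8);v,u=np.nonzero(m);cc=cv2.minEnclosingCircle(np.stack([u,v],1).astype(np.float32))
print(len(u),cc,ray(*cc[0],.087,K,R,t))
D=f(243,157,.087);print(totool([D[0],D[1],.30]))
E
```

```text
dial [ 0.54182219 -0.02870787  0.087     ] rib [ 0.54367988 -0.00757524  0.09      ] pivot [ 0.53189786 -0.11182121  0.045     ] ball [ 0.47835716 -0.11086598  0.069     ]
320 ((277.0, 243.0), 15.03339672088623) [ 0.53754532 -0.02292164  0.087     ]
[ 489.04518192 -289.88332692  104.59240647]
```

```bash
python3 -m crank '[[1,245,-145,0,-0.7],[1,245,-145,0,-0.7],[1,245,-145,0,-0.7],[1,245,-145,0,-0.7],[1,245,-145,0,-0.7],[1,245,-145,0,-0.7],[1,489,-290,50,-1.4],[1,489,-290,50,-1.4],[1,489,-290,50,-1.4],[1,489,-290,50,-1.4],[1,489,-290,50,-1.4],[1,489,-290,50,-1.4]]' 30; python3 - <<'E'
from h import *
print(totool([.5412,-.0285,.30]),telemetry.observe())
E
```

```text
time: 1.1
tool_pos: [0.4998, -0.0842, 0.3654]
tool_rot: [-3.141, -0.0, 1.801]
contact_force: [1.2, -2.0, -0.6]
opening: 0.0917
grip_force: 0.0
[44.77437993 53.04793391 65.40865562] {'time': 1.1, 'qpos': array([-3.18173461e-01,  3.45363558e-01,  1.63465215e+00, -1.82388168e-04,
        1.16196942e+00, -5.48597334e-01]), 'qvel': array([ 0.95516613,  0.45530819, -0.44743621, -0.00232796, -0.01840793,
        0.12757603]), 'joint_efforts': array([ -2.9301808 , -45.22505164, -20.5305934 ,   0.21820557,
         0.30700936,  -0.68553809]), 'tool_pos': array([ 0.49981202, -0.08420724,  0.36542827]), 'tool_rot': array([-3.14117051e+00, -6.18969374e-05,  1.80129272e+00]), 'contact_force': array([ 1.23586866, -1.99832419, -0.58702282]), 'torque': array([-0.02300582, -0.1552279 ,  0.05369084]), 'grip_force': 0.0, 'opening': 0.09174479899302723}
```

```bash
python3 -m crank '[[1,20,30,40,-0.7],[1,20,30,40,-0.7],[1,20,30,40,-0.7],[1,20,30,40,-0.7],[1,20,30,40,-0.7],[1,20,30,40,-0.7],[1,20,30,40,-1.3],[1,20,30,40,-1.3],[1,20,30,40,-1.3],[1,20,30,40,-1.3],[1,20,30,40,-1.3],[1,20,30,40,-1.3]]'; python3 -m crank '[[1,0,0,0,0],[1,0,0,0,0],[1,0,0,0,0]]'; python3 - <<'E'
from h import *
print(totool([.5412,-.0285,.237]),telemetry.observe()['qpos'])
E
```

```text
time: 2.1
tool_pos: [0.5238, -0.06, 0.3256]
tool_rot: [3.142, -0.001, 3.098]
contact_force: [0.5, -0.6, -0.3]
opening: 0.0919
grip_force: 0.0
time: 2.35
tool_pos: [0.5238, -0.0601, 0.3258]
tool_rot: [-3.142, -0.0, 3.093]
contact_force: [0.4, 1.1, -0.4]
opening: 0.0914
grip_force: 0.0
[-15.81253878  32.38858311  88.82128084] [-2.59571133e-01  4.23217232e-01  1.63392424e+00 -8.37351204e-05
  1.08466421e+00 -1.78145326e+00]
```

```bash
python3 -m crank '[[1,-16,32,0,0],[1,-16,32,0,0],[1,-16,32,0,0],[1,-16,32,20,0],[1,-16,32,50,0],[1,-16,32,60,0],[1,-16,32,60,0],[1,-16,32,60,0]]'; python3 - <<'E'
from h import *
p,d,K,R,t=cam("scene")
print(totool([.5412,-.0285,.237]))
q=proj([.5412,-.0285,.07],K,R,t).astype(int);print(q)
c=p[max(q[1]-70,0):q[1]+50,q[0]-70:q[0]+70];cv2.imwrite("pics/c2.png",cv2.resize(c,None,fx=4,fy=4,interpolation=cv2.INTER_CUBIC)[...,::-1])
E
```

```text
time: 3.02
tool_pos: [0.5413, -0.0292, 0.2661]
tool_rot: [-3.142, -0.001, 3.094]
contact_force: [0.1, -0.1, 0.8]
opening: 0.0918
grip_force: 0.0
[ 0.55893831  0.72381086 29.868615  ]
[287 269]
```

View pics/c2.png

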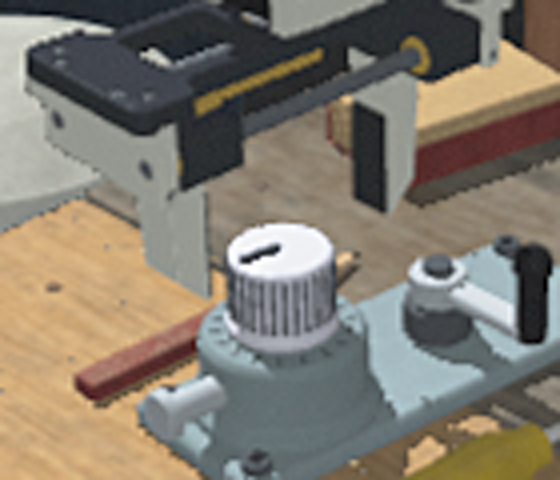

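The picture shows the open fingers straddling the dial (280,290 crop), one pad each side. Descend and grip.

```bash
python3 -m crank '[[1,0,0.7,15,0],[1,0,0.7,27,0],[1,0,0.7,27,0],[-1,0,0.7,27,0],[-1,0,0.7,27,0],[-1,0,0.7,27,0],[-1,0,0.7,27,0],[-1,0,0.7,27,0],[-1,0,0.7,27,0],[-1,0,0.7,27,0],[-1,0,0.7,27,0]]' 10; python3 -m crank '[[-1,0,0,0,0],[-1,0,0,0,0],[-1,0,0,0,0]]'; python3 -c "
from h import *
s=telemetry.observe();print(s['torque'],s['tool_rot'],s['qpos'])"
```

```text
time: 3.98
tool_pos: [0.5414, -0.0279, 0.239]
tool_rot: [3.141, -0.0, 3.095]
contact_force: [0.5, 9.0, 1.8]
opening: 0.0438
grip_force: 10.0
time: 4.23
tool_pos: [0.5414, -0.0278, 0.239]
tool_rot: [3.141, -0.0, 3.095]
contact_force: [0.1, 3.8, 2.0]
opening: 0.0437
grip_force: 10.0
[ 0.77434779 -0.14417829  0.01525925] [ 3.14111985e+00 -8.08116309e-06  3.09489176e+00] [-1.92826935e-01  5.59514328e-01  1.68370589e+00  5.96380257e-04
  8.98449357e-01 -1.71729382e+00]
```

```bash
python3 -m crank '[[-1,0,0.5,0,0],[-1,0,0.5,0,0],[-1,0,0.5,0,0.12],[-1,0,0.5,0,0.24],[-1,0,0.5,0,0.36],[-1,0,0.5,0,0.48],[-1,0,0.5,0,0.6],[-1,0,0.5,0,0.72],[-1,0,0.5,0,0.84],[-1,0,0.5,0,0.96],[-1,0,0.5,0,0.96],[-1,0,0.5,0,0.96]]' 25; python3 -c "
from h import *
s=telemetry.observe();print(s['torque'],s['tool_rot'],s['qpos'][5])"
```

```text
time: 5.23
tool_pos: [0.5416, -0.0273, 0.239]
tool_rot: [3.141, -0.0, 2.136]
contact_force: [1.6, 6.1, 2.0]
opening: 0.0434
grip_force: 25.0
[ 0.94869381 -0.25238579  0.01719478] [ 3.14057324e+00 -1.76063214e-04  2.13610320e+00] -0.7578219433944098
```

```bash
cat > t.py <<'E'
from h import *
s=telemetry.observe();print('  Tz',s['torque'].round(3),'yaw',s['tool_rot'][2].round(4),'q6',s['qpos'][5].round(3),'eff6',s['joint_efforts'][5].round(3))
E
python3 -m crank '[[-1,0.5,0.3,0,0.06],[-1,0.5,0.3,0,0.12],[-1,0.5,0.3,0,0.175],[-1,0.5,0.3,0,0.175]]' |grep contact; python3 t.py
python3 -m crank '[[-1,0,0,0,0.06],[-1,0,0,0,0.12],[-1,0,0,0,0.175],[-1,0,0,0,0.175]]' |grep contact; python3 t.py
python3 -m crank '[[-1,0,0,0,0.06],[-1,0,0,0,0.12],[-1,0,0,0,0.175],[-1,0,0,0,0.175]]' |grep contact; python3 t.py
```

```text
contact_force: [2.1, 3.9, 1.0]
  Tz [ 0.6   -0.381  0.01 ] yaw 1.9598 q6 -0.58 eff6 0.798
contact_force: [1.8, 2.9, 0.4]
  Tz [ 0.726 -0.454 -0.1  ] yaw 1.7854 q6 -0.406 eff6 0.665
contact_force: [3.1, 3.1, 0.1]
  Tz [ 0.722 -0.49   0.048] yaw 1.6113 q6 -0.232 eff6 0.778
```

```bash
for i in 1; do :; done
python3 -m crank '[[-1,0,0,0,0.06],[-1,0,0,0,0.12],[-1,0,0,0,0.12]]' |grep contact; python3 t.py
python3 -m crank '[[-1,0,0,0,0.06],[-1,0,0,0,0.12],[-1,0,0,0,0.12]]' |grep contact; python3 t.py
python3 -m crank '[[-1,0,0,0,0.06],[-1,0,0,0,0.12],[-1,0,0,0,0.12]]' |grep contact; python3 t.py
python3 -m crank '[[-1,0,0,0,0.06],[-1,0,0,0,0.12],[-1,0,0,0,0.12]]' |grep contact; python3 t.py
```

```text
contact_force: [4.5, 4.5, 0.4]
  Tz [ 0.738 -0.601 -0.024] yaw 1.4912 q6 -0.112 eff6 0.768
contact_force: [3.9, 4.3, -0.9]
  Tz [ 0.574 -0.601 -0.187] yaw 1.3711 q6 0.008 eff6 0.564
contact_force: [4.7, 4.1, -1.0]
  Tz [ 0.769 -0.654  0.201] yaw 1.2519 q6 0.128 eff6 0.932
contact_force: [5.0, 2.4, -0.3]
  Tz [ 0.379 -0.799  0.631] yaw 1.1335 q6 0.247 eff6 1.462
```

```bash

python3 -m crank '[[-1,0,0,0,0.04],[-1,0,0,0,0.04],[-1,0,0,0,0.04],[-1,0,0,0,0.04]]' |grep contact; python3 t.py
python3 -m crank '[[-1,0,0,0,0],[-1,0,0,0,0],[-1,0,0,0,0]]' |grep contact; python3 t.py
python3 - <<'E'
from h import *
p,d,K,R,t=cam("scene")
c=p[199:319,217:357];cv2.imwrite("pics/c3.png",cv2.resize(c,None,fx=4,fy=4,interpolation=cv2.INTER_CUBIC)[...,::-1])
E
```

```text
contact_force: [5.9, 0.2, -1.3]
  Tz [-0.076 -0.983  0.85 ] yaw 1.0935 q6 0.286 eff6 0.755
contact_force: [5.4, 0.6, -1.1]
  Tz [-0.108 -0.954  0.861] yaw 1.0933 q6 0.286 eff6 0.852
```

View pics/c3.png

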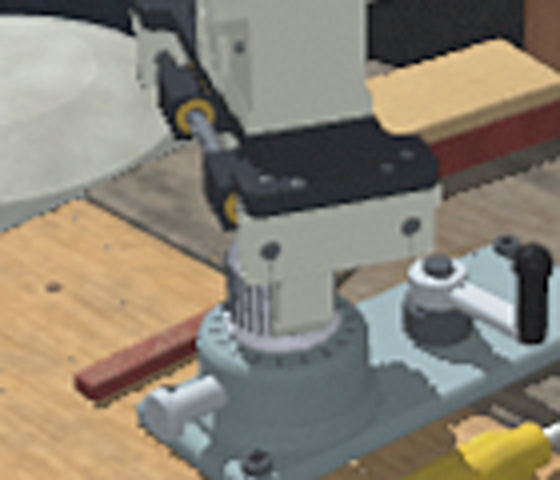

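Firm on the stop (0.86 N m); the crop shows the pads still squarely on the dial. Turned ≈102.5° (5 clicks), so the sixth notch lies 20° counter-clockwise of the start: yaw ≈ 3.44.

```bash

python3 -m crank '[[-1,0,0,0,-0.12],[-1,0,0,0,-0.24],[-1,0,0,0,-0.36],[-1,0,0,0,-0.48],[-1,0,0,0,-0.6],[-1,0,0,0,-0.72],[-1,0,0,0,-0.84],[-1,0,0,0,-0.96],[-1,0,0,0,-1.08],[-1,0,0,0,-1.2],[-1,0,0,0,-1.2]]' |grep contact; python3 t.py
python3 -m crank '[[-1,0,0,0,-0.12],[-1,0,0,0,-0.24],[-1,0,0,0,-0.36],[-1,0,0,0,-0.48],[-1,0,0,0,-0.6],[-1,0,0,0,-0.72],[-1,0,0,0,-0.84],[-1,0,0,0,-0.96],[-1,0,0,0,-1.08],[-1,0,0,0,-1.15],[-1,0,0,0,-1.15]]' |grep contact; python3 t.py
```

```text
contact_force: [5.1, -1.7, -0.3]
  Tz [-0.219 -1.09   0.096] yaw 2.2977 q6 -0.919 eff6 -1.381
contact_force: [6.6, 0.5, -1.5]
  Tz [ 0.341 -1.079 -0.006] yaw -2.8387 q6 -2.066 eff6 -1.04
```

```bash

python3 -m crank '[[1,0,0,0,0],[1,0,0,0,0],[1,0,0,0,0],[1,0,0,0,0],[1,0,0,0,0],[1,0,0,0,0],[1,0,0,-30,0],[1,0,0,-60,0],[1,0,0,-60,0],[1,0,0,-60,0]]' |egrep 'contact|pos|open'; python3 t.py
python3 - <<'E'
from h import *
print(totool([.4783,-.111,.29]))
p,d,K,R,t=cam("scene")
p0=np.load("scene0.npz")['p']
a=[cv2.resize(x[239:319,247:322],None,fx=5,fy=5,interpolation=cv2.INTER_CUBIC) for x in(p0,p)]
cv2.imwrite("pics/c4.png",np.hstack(a)[...,::-1])
E
```

```text
tool_pos: [0.5417, -0.0271, 0.3005]
contact_force: [0.2, -0.5, -0.0]
opening: 0.0919
  Tz [ 0.106 -0.133  0.039] yaw -2.8432 q6 -2.06 eff6 -0.002
[ 85.31772157 -61.53338869  10.38424066]
```

View pics/c4.png

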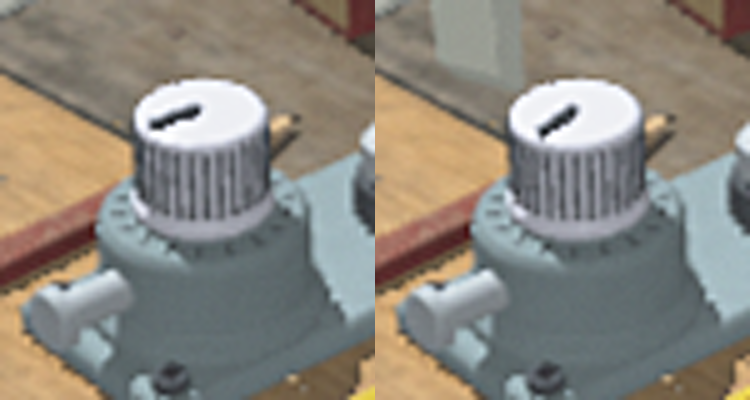

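Compared crops: rib went from (150,126)-(200,108) to (540,133)-(578,108), i.e. about one click counter-clockwise of the start; check the angle and proceed to the lever.

```bash

python3 - <<'E'
from h import *
c=vision.get_calibration("scene")
K=np.array(c["camera_matrix"]);R=cv2.Rodrigues(np.array(c["rvec"],float))[0];t=np.array(c["tvec"],float).ravel()
f=lambda x,y:ray(247+x/5-.4,239+y/5-.4,.09,K,R,t)
for a,b in(((200,108),(150,126)),((203,108),(165,133))):
    w=f(*b)-f(*a);print(np.degrees(np.arctan2(w[1],w[0])))
E
python3 -m crank '[[1,43,-31,0,-0.1],[1,43,-31,0,-0.2],[0.3,85,-62,0,-0.34],[0.2,85,-62,0,-0.34],[0,85,-62,0,-0.34],[0,85,-62,0,-0.34],[0,85,-62,0,-0.34],[0,85,-62,0,-0.34]]' 8|egrep 'contact|pos|open'; python3 t.py
python3 - <<'E'
from h import *
print(totool([.4783,-.111,.225]))
p,d,K,R,t=cam("scene")
q=proj([.4783,-.111,.069],K,R,t).astype(int);print(q)
c=p[q[1]-60:q[1]+40,q[0]-70:q[0]+60];cv2.imwrite("pics/c5.png",cv2.resize(c,None,fx=4,fy=4,interpolation=cv2.INTER_CUBIC)[...,::-1])
E
```

```text
79.47659092677515
97.38806656345388
tool_pos: [0.4788, -0.1106, 0.2985]
contact_force: [0.1, 0.2, 0.5]
opening: 0.0564
  Tz [ 0.169 -0.081  0.015] yaw -2.5031 q6 -2.593 eff6 0.016
[ 0.64420515 -0.07445418 73.52170239]
[349 264]
```

View pics/c5.png

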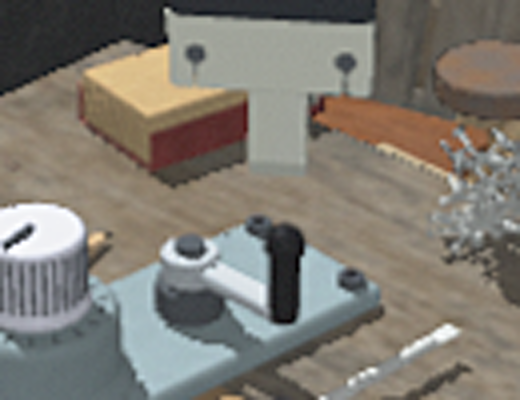

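The fingers are centred above the black post (ball at crop (287,243)). Descend and grip.

```bash

python3 -m crank '[[0,0,0,20,0],[0,0,0,40,0],[0,0,0,60,0],[0,0,0,73,0],[0,0,0,73,0],[-1,0,0,73,0],[-1,0,0,73,0],[-1,0,0,73,0],[-1,0,0,73,0],[-1,0,0,73,0],[-1,0,0,73,0],[-1,0,0,73,0]]' 8|egrep 'contact|pos|open|grip'; python3 t.py
python3 - <<'E'
from h import *
c=np.array([.5337,-.1132])
import math
s=telemetry.observe();w=s['tool_pos'][:2]-c;a0=math.atan2(w[1],w[0])%(2*math.pi);r=np.hypot(*w);print(math.degrees(a0),r)
for deg in range(190,261,10):
    a=math.radians(deg);print(deg,totool([*(c+.055*np.array([math.cos(a),math.sin(a)])),s['tool_pos'][2]]).round(1))
E
```

```text
tool_pos: [0.4785, -0.1113, 0.2265]
contact_force: [-0.8, 0.3, 5.4]
opening: 0.0172
grip_force: 8.0
  Tz [ 0.282  0.061 -0.01 ] yaw -2.5034 q6 -2.594 eff6 0.018
178.04822600169751 0.05528196172438443
190 [ 5.9 -9.8  0. ]
200 [  9.5 -18.7   0. ]
210 [ 11.4 -28.1   0. ]
220 [ 11.6 -37.7   0. ]
230 [ 10.2 -47.2   0. ]
240 [  7.2 -56.3   0. ]
250 [  2.6 -64.7   0.1]
260 [ -3.3 -72.2   0.1]
```

```bash

python3 -m crank '[[-1,6,-10,0,0],[-1,9.5,-19,0,0],[-1,11.5,-28,0,0],[-1,11.5,-38,0,0],[-1,11.5,-38,0,0]]' 8|egrep 'contact|pos|open|grip'; python3 t.py
python3 -m crank '[[-1,-1.5,-9,0,0],[-1,-4.5,-18,0,0],[-1,-9,-27,0,0],[-1,-11,-31,0,0],[-1,-11,-31,0,0],[-1,-11,-31,0,0]]' 8|egrep 'contact|pos|open|grip'; python3 t.py
```

```text
tool_pos: [0.4924, -0.1503, 0.2258]
contact_force: [-3.5, -4.4, 1.0]
opening: 0.0168
grip_force: 8.0
  Tz [-0.49   0.434  0.016] yaw -2.5041 q6 -2.652 eff6 -0.125
tool_pos: [0.5182, -0.1662, 0.2253]
contact_force: [-7.5, 2.7, 4.2]
opening: 0.0172
grip_force: 8.0
  Tz [0.668 1.039 0.033] yaw -2.5033 q6 -2.661 eff6 0.018
```

```bash

python3 -m crank '[[-1,-2,-2,0,0],[-1,-2,-2,0,0],[-1,-2,-2,0,0],[0,0,0,0,0],[0,0,0,0,0],[0,0,0,0,0],[0,0,0,-30,0],[0,0,0,-65,0],[0,0,0,-100,0],[0,0,0,-130,0],[0,0,0,-130,0],[0,0,0,-130,0]]' |egrep 'contact|pos|open|grip'
python3 - <<'E'
from h import *
p,d,K,R,t=cam("scene")
c=p[209:319,247:397];cv2.imwrite("pics/c6.png",cv2.resize(c,None,fx=5,fy=5,interpolation=cv2.INTER_CUBIC)[...,::-1])
for deg in (243,247,255): 
    a=np.radians(deg);print(deg,(proj([.5337+.055*np.cos(a),-.1132+.055*np.sin(a),.069],K,R,t)-[247,209])*5)
E
```

```text
tool_pos: [0.5197, -0.1673, 0.358]
contact_force: [-0.3, -0.4, -1.1]
opening: 0.0459
grip_force: 0.0
243 [543.261657   191.93581922]
247 [538.78567813 186.91697107]
255 [527.89887919 177.43838773]
```

View pics/c6.png

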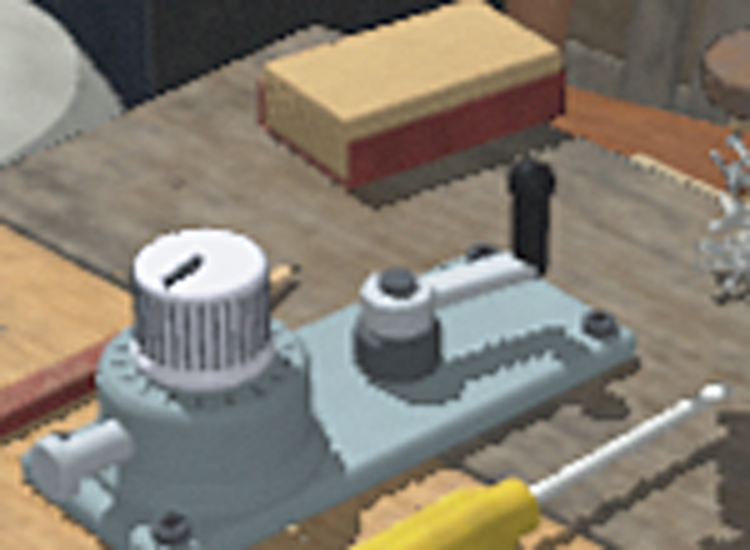

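The lever ball is at crop (531,178), which matches the locked end (≈255°). The dial rib hasn't moved, the bystanders are in place and the gripper is clear.

```bash
python3 -c "
from cell import ticket
print(ticket.hand_in())"
```

```text
the job is handed in; nothing more can be done
None
```

The job is handed in, with no verdict returned: I turned the dial firmly against its clockwise stop (0.86 N m), backed it off six clicks, swung the lock lever to about 1.4 rad, and disturbed none of the items around it.

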